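# Show what is in the lever box

## Task

Let me see what is in the wooden box: press the lever on its front all the way down with the fingertips so that the linked lid swings fully up, and keep it up for about three seconds. Then let the lever up slowly so that the lid eases shut and does not slam. Do not touch the lid, and leave everything else on the shelf where it stands.

Things in the scene. Friction and masses are not known exactly. Their poses are not given: they have to be found in the camera images.
- box: open-topped wooden box, 150 deep (x) x 160 wide (y) x 130 mm high, walls 8 mm, screwed down on the shelf. Origin: centre of its underside; +x points from its front (the lever side, turned towards the robot within 0.3 rad) to its back, z up. It carries the lever and the lid
- lever (a joint): steel rocker lever on the front of the box, hinged about a level axis along the box's y through the point x -55, z +85 mm of the box. 0 rad = at rest, grows as its front plate is pressed down, hard stop at 0.42 rad. At rest its front plate rises 0.2 rad towards the robot; fully pressed it slopes down 0.22 rad. A weight-and-spring load of about 2.5 to 7 N at the plate drives it back to 0; it does not stay down by itself, and if let go it flies back
- lever_pad (a point): point to press, moving with the lever: on the upper face of the lever's front plate, on its centre line, 80 mm out from the lever's hinge. The plate is 110 mm wide (box y), 70 mm deep, 6 mm thick. The point is about 133 mm in front of the box's origin; its height is about 105 mm at rest and 71 mm with the lever fully down, so it moves almost straight down by 34 mm
- lid (a joint): wooden lid, hinged along the box's back top edge and linked to the lever: lid angle = 2.7 x lever angle. 0 rad = shut, flat; about 1.13 rad = fully raised with the lever fully down. It has little damping and falls fast when the lever is let go; 20 mm/s at the pressing point means 0.7 rad/s at the lid, and above 2.5 rad/s on the way down it slams
- lid_edge (a point): middle of the lid's front edge (the free edge, right at the box's front face), on the top; 139 mm above the shelf when shut, about 275 mm when fully raised
- lid_panel: the lid's wooden panel, 154 x 164 x 8 mm; origin on the lid's hinge at the middle of the box's back top edge (box x +75, z 130 mm), at lid 0 its axes match the box's
- chest: small white plastic chest, 160 deep x 200 wide x 140 mm high, fixed, with one pull-out drawer facing the robot; bystander. Origin: centre of its underside
- chest_drawer0_handle (a point): bar handle of the chest's drawer, 35 mm in front of the drawer's front; the drawer may stand up to 25 mm ajar
- tumbler: clear glass tumbler turned upside down, 72 mm across at the shelf, 60 mm on top, 104 mm high, standing beside the lever; bystander. Origin: centre of its underside
- pot: green ceramic pot, about 90 mm across, 80 mm high, standing on the other side of the lever; bystander. Origin: centre of its underside
- belt_hook: chrome steel belt hook lying on the shelf between the box and the chest, about 105 mm long, 42 mm high; bystander. Origin: middle of its base plate's underside
- hanger: orange plastic clothes hanger, 400 mm wide, lying flat at the left side; bystander. Origin: near its middle, on the shelf
- tin: low round metal tin, 70 mm across, 25 mm high, in front of the chest; bystander. Origin: centre of its underside
- brush: brush lying at the right side; bystander. Origin: its middle, on the shelf

How it is judged:
On the way, in this order (a step that is already met when the one before it is completed fails the run):
1. the lid is up (lid above 1.0 rad) without a break for 2.5 s (value of joint lid above 1 rad), for 2.5 s.
2. the lid is shut again (value of joint lid below 0.04 rad), for 0.2 s.
At the end, for the whole second after the job is handed in: The lid is shut (below 0.04 rad) and still, the lever is back at rest (below 0.015 rad), every bystander is within 15 mm of where it stood and upright, and the drawer within 10 mm of where it stood (value of joint lid below 0.04 rad and value of joint lever below 0.015 rad and not (velocity of joint lid below -0.1 rad/s) and velocity of joint lid below 0.1 rad/s and distance of each of tumbler, pot, belt_hook, hanger, tin, brush from where it was at the start of the episode below 0.015 m and angle between each of tumbler, pot's own z axis and vertical below 0.1 rad and distance of chest_drawer0_handle from where it was at the start of the episode below 0.01 m); the robot touches nothing.
It fails at once if the lid slams: it comes down faster than 2.5 rad/s in the lower 0.7 rad of its swing (value of joint lid below 0.7 rad and velocity of joint lid below -2.5 rad/s).
It fails at once if the robot touches the lid itself instead of using the lever (contact force between any of the fingers, the arm and lid_panel above 1 N).
It fails at once if the chest's drawer is moved by more than 10 mm (distance of chest_drawer0_handle from where it was at the start of the episode above 0.01 m).
It fails at once if one of the six loose bystanders is lifted, knocked or moved by more than 15 mm (distance of any of tumbler, pot, belt_hook, hanger, tin, brush from where it was at the start of the episode above 0.015 m).
It fails at once if the tumbler or the pot is tipped by more than 0.3 rad (angle between any of tumbler, pot's own z axis and vertical above 0.3 rad).
It also fails if it takes over 48 s, if anything falls off the work surface, if the arm or the gripper's body presses on something with over 40 N, if the wrist force passes 120 N, or if a joint passes its speed limit or range.

## Robot

A 7-joint arm with a two-finger parallel gripper is mounted at the origin on the work surface. World frame = base frame: x ahead of the robot, y to its left, z up, the work surface at z = 0. Lengths are in m, angles in rad, forces in N, time in s.
With the tool pointing down it reaches from about 0.4 to 0.9 m from the base axis. Payload 5.5 kg.
Tool frame: the origin (TCP) lies on the centre line of the jaws, within the pads' length; the fingertips stand 8 mm ahead of it and the grasp point (between the pads) lies 11 mm behind it (manip.tcp_to_tips is the distance from the TCP to the fingertips, in m); z points along the fingers, y is the line along which they close (so a half turn about z gives the same grasp; the last joint's range is limited). The gripper opens to 92 mm and grips with 3 to 60 N. Pads are 19 mm wide; open, the fingers measure 130 mm over their backs; the gripper's body (75 mm by 190 mm) begins 47 mm behind the grasp point.
Start: joints at [1.397, 0.501, -0.427, 1.55, 0.221, 1.138, -0.21], TCP at [0.275, -0.589, 0.235] pointing down, gripper open.
Joint ranges: [-2.88, 2.88], [-0.31, 2.03], [-1.54, 1.56], [0.2, 2.42], [-1.41, 4.55], [0.19, 2.02], [-2.57, 2.57]. Speed limits (rad/s): [2.57, 2.57, 3.14, 3.14, 3.14, 3.14, 3.14].

## Interface

Orientations are given as a unit quaternion [x, y, z, w].
In Python, from station import manip gives the robot as it stands.
- The arm moves only by the shell command python3 -m creep 'ROWS' [FORCE]. ROWS is a JSON object of lists of equal length, an entry for each row: "claw": the opening, from -1 (shut) to 1 (fully open); "dp": the shift along the tool's x, y, z in cm, a list of three; "turn": the turn about the tool's z in rad. In form: {"claw": [claw, ...], "dp": [[tx, ty, tz], ...], "turn": [turn, ...]}. A call has 1 to 12 rows; each row is the pose to reach, as a shift and turn from the pose commanded when the call began, along the tool's axes at that moment; what a row does not reach only later rows make up. A row lasts 1/12 s, in which the tool goes at most 41.7 mm and 7.16 degrees, less where a joint would pass 70% of its speed; a pose out of reach is approached as far as the arm can. A call with a gripper value outside its range is refused whole. The fingers move at their own pace and stop on an object; FORCE is the grip in N (left out, the last holds). Time passes only in rows, so rows that repeat a pose let the fingers close. It gives the time, the measured TCP pose, the force, the opening and the grip force at its end, in the units of the state.
- manip.read_state(): the state, without advancing time (a new reading comes with each control period).
- manip.snapshot(name): name is "scene" or "top"; returns the picture (420x560x3 uint8, red, green, blue); there is no depth.
- manip.camera_info(name): a dict with "K" (3x3 intrinsics, pixels), "k1" (the pictures are not rectified: a ray, as slopes to the right and down, at radius r is drawn at 1 + k1 r^2 times it, then the intrinsics apply), "R" (3x3) and "t" (3): a world point X has camera coordinates R X + t. Camera axes: x right, y down, z forward; pixel columns grow to the right and rows downward; lengths in m; the calibration is good to about 2 mm. A picture is of the moment at which its call begins. camera_info takes no time and is no camera call.
- manip.close_job(): hands the job in; it is judged then, once.
The state is a dict: "t": time; "joint_pos": joint angles; "joint_vel": joint speeds; "joint_efforts": joint torques, N m; "tcp_pos": TCP position; "orientation": TCP orientation; "wrist_force": force on the tool from outside, world axes, zero at the start; "moment": the same for the moment, N m; "finger_gap": finger opening in m; "grip_force": force on a finger pad.
Only numpy, scipy, OpenCV 4.12 (cv2) and the standard library are available. Lean on these libraries where they do the work, as an engineer would, in place of code of your own. Each camera call takes 0.05 s, during which the arm holds its last target. There are 200 camera calls.

## Working session

There is one attempt and no reset: what is moved stays moved. The work goes in short steps, Python scripts to look and compute and a shell command to move; the robot and the scene stay as the last step left them, time stands still between calls to the robot, and variables do not carry over. Pictures are saved under pics/ and viewed, at most 10 in all, crops included, and the job is handed in when it is done.

```bash
mkdir -p pics
python3 - <<'E'
from station import manip
import cv2
for n in("scene","top"):
    cv2.imwrite(f"pics/{n}0.png",cv2.cvtColor(manip.snapshot(n),cv2.COLOR_RGB2BGR))
    c=manip.camera_info(n);print(n,c)
print(manip.read_state(),manip.tcp_to_tips)
E
```

```text
scene {'K': array([[420.39471509,   0.        , 279.31233863],
       [  0.        , 420.39471509, 214.64364624],
       [  0.        ,   0.        ,   1.        ]]), 'k1': -0.09285593286116485, 'R': array([[ 0.42424246,  0.90536969, -0.01800156],
       [ 0.51269365, -0.25653169, -0.8193514 ],
       [-0.74643389,  0.33837437, -0.57300892]]), 't': array([-0.22726475, -0.21447604,  2.10784118])}
top {'K': array([[389.3332438 ,   0.        , 285.65489163],
       [  0.        , 389.3332438 , 206.64440736],
       [  0.        ,   0.        ,   1.        ]]), 'k1': 0.022831009473170034, 'R': array([[-0.00836226, -0.99996009,  0.00314483],
       [-0.99923064,  0.00823557, -0.03834441],
       [ 0.03831698, -0.00346306, -0.99925963]]), 't': array([-0.01699452,  0.57635471,  1.30232492])}
{'t': 0.1, 'joint_pos': array([ 1.39721977,  0.50176038, -0.42682248,  1.5513305 ,  0.22082068,
        1.13831558, -0.21030353]), 'joint_vel': array([-0.00102595, -0.00209297, -0.00129637, -0.00250385, -0.00084705,
        0.00119663, -0.00021376]), 'joint_efforts': array([-1.09699764e-02, -5.67866063e+01, -5.83820924e+00, -2.79912561e+01,
       -6.90671126e-02,  2.40460614e-02,  3.66124198e-05]), 'tcp_pos': array([ 0.27466914, -0.58843633,  0.23378567]), 'orientation': array([ 9.76240635e-01,  2.16687454e-01, -1.65682410e-04, -8.61458298e-04]), 'wrist_force': array([-0.47583371, -0.60134854, -0.48477572]), 'moment': array([-0.00698817, -0.03950753, -0.01975745]), 'grip_force': 0.0, 'finger_gap': 0.09172144737018018} 0.008
```

View pics/scene0.png

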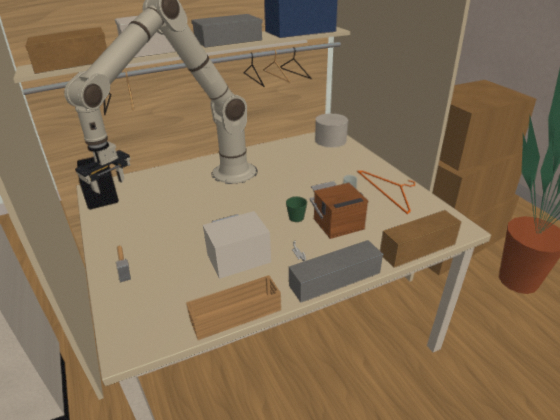

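View pics/top0.png

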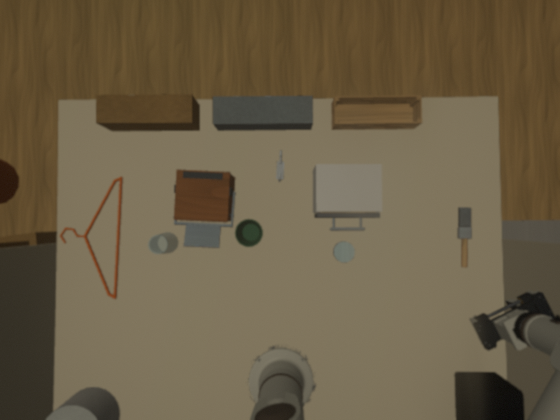

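The scene view shows the box at about (340,210), with the lever on its robot side and the pot at (296,209). The top view shows the lid at about (203,197), the lever plate at (203,236), the tumbler at (163,243) and the pot at (249,233). Next I'll zoom in and cast rays.

```bash
cat > h.py <<'E'
import numpy as np, cv2
from station import manip
def ray(n,px):
    c=manip.camera_info(n);K,k,R,t=c["K"],c["k1"],c["R"],c["t"]
    d=np.array([k,0,0,0],float)
    u=cv2.undistortPoints(np.array([[px]],float),K,d)[0,0]
    return -R.T@t, R.T@np.array([u[0],u[1],1.])
def plane(n,px,z):
    o,r=ray(n,px);return o+r*(z-o[2])/r[2]
E
python3 - <<'E'
from h import *
im=cv2.imread("pics/top0.png")
hsv=cv2.cvtColor(im,cv2.COLOR_BGR2HSV)
cv2.imwrite("pics/crop.png",cv2.resize(im[155:265,140:280],None,fx=5,fy=5,interpolation=cv2.INTER_CUBIC))
roi=np.zeros(im.shape[:2],np.uint8);roi[160:260,145:270]=1
def big(m):
    cs,_=cv2.findContours(m*roi,0,2);return max(cs,key=cv2.contourArea)
for nm,m,z in(("lid",cv2.inRange(hsv,(0,120,50),(14,255,255)),.138),("pot",cv2.inRange(hsv,(40,80,0),(90,255,255)),.08),("plate",cv2.inRange(hsv,(90,20,60),(130,120,200)),.105)):
    c=big(m);r=cv2.minAreaRect(c);b=cv2.boxPoints(r)
    P=np.array([plane("top",p,z) for p in b])
    print(nm,cv2.contourArea(c),b.round(1).tolist(),P.round(3)[:,:2].tolist(),plane("top",r[0],z).round(3),np.linalg.norm(np.diff(P,axis=0),axis=1))
E
```

```text
lid 2221.5 [[173.39999389648438, 218.5], [176.10000610351562, 169.8000030517578], [231.60000610351562, 172.89999389648438], [228.89999389648438, 221.5]] [[0.538, 0.32], [0.686, 0.312], [0.676, 0.143], [0.527, 0.152]] [0.607 0.232 0.138] [0.14837823 0.16906245 0.14859993]
pot 4.0 [[248.0, 244.0], [248.0, 239.0], [250.0, 239.0], [250.0, 244.0]] [[0.456, 0.099], [0.471, 0.099], [0.471, 0.093], [0.456, 0.093]] [0.463 0.096 0.08 ] [0.01586733 0.00636375 0.01586792]Traceback (most recent call last):
  File "<stdin>", line 9, in <module>
  File "<stdin>", line 7, in big
ValueError: max() iterable argument is empty
```

View pics/crop.png

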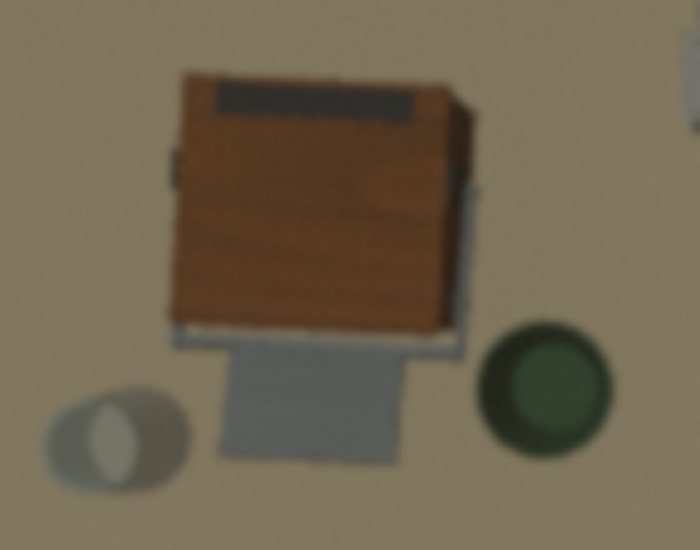

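The crop shows these pixel positions:
- **Plate corners:** (230,348), (404,355), (397,463) and (220,457)
- **Lid corners:** (183,73), (450,87), (440,331) and (170,321)
- **Pot rim:** centre at (545,389)
- **Tumbler:** spans (45–190, 388–493), with its top towards the left

Run:
```python
from h import *
from scipy.spatial.transform import Rotation as Ro
f=lambda p,z:plane("top",(p[0]/5+140-.4,p[1]/5+155-.4),z)
L=[f(p,.138) for p in((183,73),(450,87),(440,331),(170,321))]
P=[f(p,z) for p,z in(((230,348),.098),((404,355),.098),((397,463),.112),((220,457),.112))]
for n,A in(("lid",L),("plate",P)):
    A=np.array(A);print(n,A.round(3).tolist(),A.mean(0).round(3),np.linalg.norm(A-np.roll(A,-1,0),axis=1).round(3))
    e=A[0]-A[1]+A[3]-A[2];print(" yaw",np.arctan2(-e[0],e[1])); yaw=np.arctan2(-e[0],e[1])
    ux=np.array([np.cos(yaw),np.sin(yaw)])
    print(" pad est",A.mean(0)[:2]-(ux*(.133-.002) if n=="lid" else 0))
for p in((545,389),(545,456),(478,389)):print("pot",f(p,.08).round(3))
for p in((90,445),(45,445)):print("tumtop",f(p,.104).round(3))
for p in((142,437),(190,437)):print("tumbase",f(p,0).round(3))
s=manip.read_state();print(Ro.from_quat(s["orientation"]).as_matrix().round(4).tolist())
```

```text
lid [[0.688, 0.311, 0.138], [0.679, 0.149, 0.138], [0.53, 0.155, 0.138], [0.537, 0.319, 0.138]] [0.608 0.234 0.138] [0.163 0.149 0.164 0.151]
 yaw -0.05275159917931555
 pad est [0.47765921 0.24066479]
plate [[0.52, 0.293, 0.098], [0.515, 0.184, 0.098], [0.448, 0.186, 0.112], [0.453, 0.295, 0.112]] [0.484 0.24  0.105] [0.109 0.068 0.109 0.069]
 yaw -0.04625187755186314
 pad est [0.48417981 0.2395503 ]
pot [0.492 0.097 0.08 ]
pot [0.45  0.097 0.08 ]
pot [0.493 0.14  0.08 ]
tumtop [0.461 0.378 0.104]
tumtop [0.461 0.406 0.104]
tumbase [0.46  0.377 0.   ]
tumbase [0.46  0.344 0.   ]
[[0.9061, 0.4231, -0.0007], [0.4231, -0.9061, 0.0016], [0.0, -0.0018, -1.0]]
```

Both estimates put the pad near (0.48, 0.24, 0.105), and the lid and plate sizes match those given. I'll press slightly further out, at x 0.474, to stay clear of the lid. Now the transit at height with the fingers shut, turning the tool to the box's yaw.

```bash
python3 -m creep '{"claw":[-1,-1,-1,-1,-1,-1,-1,-1,-1,-1,-1,-1],"dp":[[1,-1,0],[3,-3,0],[5.5,-5.5,0],[8.5,-8.5,0],[11.2,-11.2,0],[14,-14,0],[16.8,-16.8,0],[19.6,-19.6,0],[22.4,-22.4,0],[25,-25,0],[27,-27,0],[28,-28,0]],"turn":[0.04,0.08,0.12,0.16,0.2,0.24,0.28,0.32,0.36,0.4,0.44,0.487]}' 20
python3 - <<'E'
from h import *
from scipy.spatial.transform import Rotation as Ro
s=manip.read_state();R=Ro.from_quat(s["orientation"]).as_matrix();print(s["tcp_pos"],s["joint_pos"].round(2),R.round(3).tolist(),(R.T@(np.array([.474,.240,.22])-s["tcp_pos"])*100).round(1))
E
```

```text
t: 1.1
tcp_pos: [0.4113, -0.2123, 0.2348]
orientation: [1.0, -0.023, 0.0, -0.0]
wrist_force: [0.3, 0.2, 0.4]
finger_gap: 0.0163
grip_force: 0.0
[ 0.4112984  -0.21230987  0.23475748] [ 0.94  0.17 -0.57  2.    0.11  1.   -1.3 ] [[0.999, -0.047, 0.0], [-0.047, -0.999, 0.001], [0.0, -0.001, -1.0]] [  4.1 -45.5   1.5]
```

```bash
python3 -m creep '{"claw":[-1,-1,-1,-1,-1,-1,-1,-1,-1,-1,-1,-1],"dp":[[0.5,-1,0],[1,-3,0],[1.5,-5.5,0],[2,-8,0],[2.5,-10.5,0],[3,-13,0],[3.5,-15.5,0],[4,-18,0],[4,-20.5,0],[4,-22.5,0],[4,-24,0],[4,-25,0]],"turn":[0,0,0,0,0,0,0,0,0,0,0,0]}'
python3 -m creep '{"claw":[-1,-1,-1,-1,-1,-1,-1,-1,-1,-1,-1,-1],"dp":[[0,-1,0],[0,-3,0],[0,-5.5,0],[0,-8,0],[0,-10.5,0],[0,-13,0],[0,-15.5,0],[0,-17.5,0],[0,-19,0],[0,-20,0],[0,-20.5,0],[0,-20.5,0]],"turn":[0,0,0,0,0,0,0,0,0,0,0,0]}'
python3 - <<'E'
from h import *
from scipy.spatial.transform import Rotation as Ro
s=manip.read_state();R=Ro.from_quat(s["orientation"]).as_matrix();print(s["tcp_pos"],s["joint_pos"].round(2),R.round(3).tolist(),(R.T@(np.array([.474,.240,.115])-s["tcp_pos"])*100).round(2))
for n in("scene","top"):cv2.imwrite(f"pics/{n}1.png",manip.snapshot(n)[...,::-1])
a=cv2.imread("pics/top1.png")[150:290,130:300];b=cv2.imread("pics/scene1.png")[110:250,240:410]
cv2.imwrite("pics/near1.png",cv2.resize(np.vstack([a,b]),None,fx=2.1,fy=2.1,interpolation=cv2.INTER_CUBIC))
E
```

```text
t: 2.1
tcp_pos: [0.4624, 0.0329, 0.2346]
orientation: [1.0, -0.024, -0.0, -0.0]
wrist_force: [0.7, 0.6, -0.1]
finger_gap: 0.0008
grip_force: 0.0
t: 3.1
tcp_pos: [0.4729, 0.2362, 0.2346]
orientation: [1.0, -0.025, -0.0, -0.0]
wrist_force: [0.2, 0.3, 0.6]
finger_gap: 0.0009
grip_force: 0.0
[0.47292954 0.23615571 0.23456349] [ 0.16  0.35 -0.82  1.85  0.29  1.07 -2.39] [[0.999, -0.049, -0.0], [-0.049, -0.999, 0.0], [-0.0, -0.0, -1.0]] [ 0.09 -0.39 11.96]
```

View pics/near1.png

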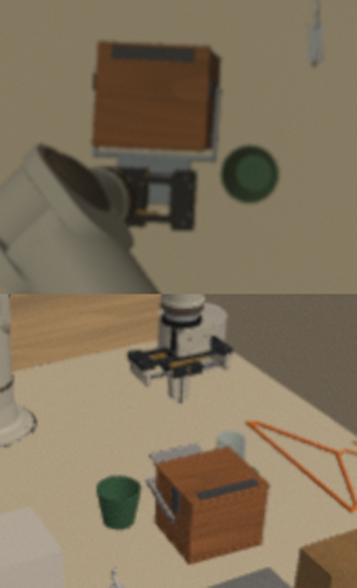

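The fingers are closed over the plate, clear of the lid. Tumbler, pot and lid are unchanged. I'll go down to just above the plate.

```bash
python3 -m creep '{"claw":[-1,-1,-1,-1,-1,-1,-1,-1,-1,-1,-1,-1],"dp":[[0,-0.2,0.5],[0,-0.4,1.5],[0,-0.4,2.5],[0,-0.4,4],[0,-0.4,5.5],[0,-0.4,7],[0,-0.4,8.5],[0,-0.4,9.5],[0,-0.4,10.2],[0,-0.4,10.5],[0,-0.4,10.5],[0,-0.4,10.5]],"turn":[0,0,0,0,0,0,0,0,0,0,0,0]}'
python3 -m creep '{"claw":[-1,-1,-1,-1,-1,-1,-1,-1,-1,-1,-1,-1],"dp":[[0,0,0.2],[0,0,0.4],[0,0,0.6],[0,0,0.8],[0,0,1.0],[0,0,1.2],[0,0,1.4],[0,0,1.6],[0,0,1.8],[0,0,2.0],[0,0,2.2],[0,0,2.4]],"turn":[0,0,0,0,0,0,0,0,0,0,0,0]}'
```

```text
t: 4.2
tcp_pos: [0.4734, 0.2399, 0.13]
orientation: [1.0, -0.025, 0.0, -0.0]
wrist_force: [-0.0, 0.1, -0.7]
finger_gap: 0.0007
grip_force: 0.0
t: 5.2
tcp_pos: [0.473, 0.2399, 0.1056]
orientation: [1.0, -0.025, -0.0, -0.0]
wrist_force: [-2.1, 0.5, 4.8]
finger_gap: 0.0005
grip_force: 2.2
```

Contact confirmed at about 5 N. I'll keep pressing, gently near the stop.

```bash
python3 -m creep '{"claw":[-1,-1,-1,-1,-1,-1,-1,-1,-1,-1,-1,-1],"dp":[[0,0,0.2],[0,0,0.4],[0,0,0.6],[0,0,0.8],[0,0,1.0],[0,0,1.2],[0,0,1.4],[0,0,1.6],[0,0,1.8],[0,0,2.0],[0,0,2.2],[0,0,2.4]],"turn":[0,0,0,0,0,0,0,0,0,0,0,0]}'
python3 -m creep '{"claw":[-1,-1,-1,-1],"dp":[[0,0,0.1],[0,0,0.2],[0,0,0.3],[0,0,0.4]],"turn":[0,0,0,0]}'
```

```text
t: 6.2
tcp_pos: [0.4739, 0.2397, 0.0817]
orientation: [1.0, -0.025, 0.001, -0.0]
wrist_force: [0.1, 1.4, 3.7]
finger_gap: 0.0005
grip_force: 1.7
t: 6.53
tcp_pos: [0.4743, 0.2399, 0.08]
orientation: [1.0, -0.025, 0.001, 0.0]
wrist_force: [-8.9, -4.4, 34.1]
finger_gap: 0.0003
grip_force: 17.2
```

The force rose to 34 N at z 0.080, so the lever is on its stop. I'll ease off slightly, hold and look.

```bash
python3 -m creep '{"claw":[-1,-1,-1,-1,-1,-1,-1,-1,-1,-1,-1,-1],"dp":[[0,0,-0.1],[0,0,-0.15],[0,0,-0.15],[0,0,-0.15],[0,0,-0.15],[0,0,-0.15],[0,0,-0.15],[0,0,-0.15],[0,0,-0.15],[0,0,-0.15],[0,0,-0.15],[0,0,-0.15]],"turn":[0,0,0,0,0,0,0,0,0,0,0,0]}'
python3 - <<'E'
from h import *
for n in("scene","top"):cv2.imwrite(f"pics/{n}2.png",manip.snapshot(n)[...,::-1])
a=cv2.imread("pics/top2.png")[150:290,130:300];b=cv2.imread("pics/scene2.png")[110:250,240:410]
cv2.imwrite("pics/near2.png",cv2.resize(np.vstack([a,b]),None,fx=2.1,fy=2.1,interpolation=cv2.INTER_CUBIC))
E
```

```text
t: 7.53
tcp_pos: [0.4742, 0.2398, 0.0806]
orientation: [1.0, -0.025, 0.001, 0.0]
wrist_force: [-3.5, -1.2, 14.9]
finger_gap: 0.0005
grip_force: 7.9
```

View pics/near2.png

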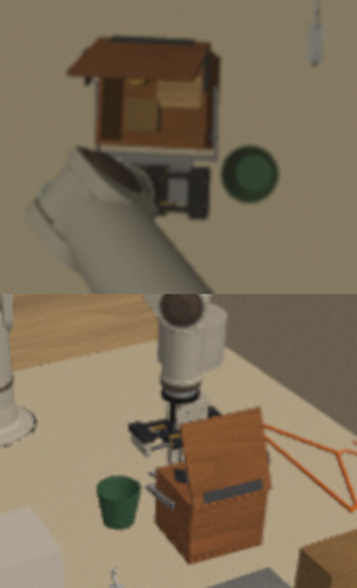

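The lid is fully raised, with its free edge at about (133,76) in the top crop and the box's contents visible. The 15 N against a 4–5 N load shows the lever is on its stop. I'll hold 3 s more.

```bash
for i in 1; do :; done
python3 -m creep '{"claw":[-1,-1,-1,-1,-1,-1,-1,-1,-1,-1,-1,-1],"dp":[[0,0,0],[0,0,0],[0,0,0],[0,0,0],[0,0,0],[0,0,0],[0,0,0],[0,0,0],[0,0,0],[0,0,0],[0,0,0],[0,0,0]],"turn":[0,0,0,0,0,0,0,0,0,0,0,0]}' | tail -3
python3 -m creep '{"claw":[-1,-1,-1,-1,-1,-1,-1,-1,-1,-1,-1,-1],"dp":[[0,0,0],[0,0,0],[0,0,0],[0,0,0],[0,0,0],[0,0,0],[0,0,0],[0,0,0],[0,0,0],[0,0,0],[0,0,0],[0,0,0]],"turn":[0,0,0,0,0,0,0,0,0,0,0,0]}' | tail -3
python3 -m creep '{"claw":[-1,-1,-1,-1,-1,-1,-1,-1,-1,-1,-1,-1],"dp":[[0,0,0],[0,0,0],[0,0,0],[0,0,0],[0,0,0],[0,0,0],[0,0,0],[0,0,0],[0,0,0],[0,0,0],[0,0,0],[0,0,0]],"turn":[0,0,0,0,0,0,0,0,0,0,0,0]}'
```

```text
wrist_force: [-5.8, -1.4, 14.8]
finger_gap: 0.0006
grip_force: 7.9
wrist_force: [-3.8, -1.7, 15.8]
finger_gap: 0.0004
grip_force: 7.9
t: 10.63
tcp_pos: [0.4742, 0.2398, 0.0806]
orientation: [1.0, -0.025, 0.001, 0.0]
wrist_force: [-3.8, -0.8, 16.0]
finger_gap: 0.0001
grip_force: 7.9
```

Held for more than 3 s. Now I'll ease it up at 12 mm/s, about 0.4 rad/s at the lid.

```bash
python3 -m creep '{"claw":[-1,-1,-1,-1,-1,-1,-1,-1,-1,-1,-1,-1],"dp":[[0,0,-0.1],[0,0,-0.2],[0,0,-0.3],[0,0,-0.4],[0,0,-0.5],[0,0,-0.6],[0,0,-0.7],[0,0,-0.8],[0,0,-0.9],[0,0,-1.0],[0,0,-1.1],[0,0,-1.2]],"turn":[0,0,0,0,0,0,0,0,0,0,0,0]}'
python3 -m creep '{"claw":[-1,-1,-1,-1,-1,-1,-1,-1,-1,-1,-1,-1],"dp":[[0,0,-0.1],[0,0,-0.2],[0,0,-0.3],[0,0,-0.4],[0,0,-0.5],[0,0,-0.6],[0,0,-0.7],[0,0,-0.8],[0,0,-0.9],[0,0,-1.0],[0,0,-1.1],[0,0,-1.2]],"turn":[0,0,0,0,0,0,0,0,0,0,0,0]}'
python3 -m creep '{"claw":[-1,-1,-1,-1,-1,-1,-1,-1,-1,-1,-1,-1],"dp":[[0,0,-0.1],[0,0,-0.2],[0,0,-0.3],[0,0,-0.4],[0,0,-0.5],[0,0,-0.6],[0,0,-0.7],[0,0,-0.8],[0,0,-0.9],[0,0,-1.0],[0,0,-1.1],[0,0,-1.2]],"turn":[0,0,0,0,0,0,0,0,0,0,0,0]}'
python3 -m creep '{"claw":[-1,-1,-1,-1,-1,-1,-1,-1,-1,-1,-1,-1],"dp":[[0,0,-0.1],[0,0,-0.2],[0,0,-0.3],[0,0,-0.4],[0,0,-0.5],[0,0,-0.6],[0,0,-0.7],[0,0,-0.8],[0,0,-0.9],[0,0,-1.0],[0,0,-1.1],[0,0,-1.2]],"turn":[0,0,0,0,0,0,0,0,0,0,0,0]}'
```

```text
t: 11.63
tcp_pos: [0.4731, 0.2397, 0.0914]
orientation: [1.0, -0.025, -0.0, -0.0]
wrist_force: [-1.6, 1.0, 4.1]
finger_gap: 0.0001
grip_force: 2.2
t: 12.63
tcp_pos: [0.4736, 0.2397, 0.1034]
orientation: [1.0, -0.025, 0.0, -0.0]
wrist_force: [0.4, 2.0, 3.4]
finger_gap: 0.0011
grip_force: 2.0
t: 13.63
tcp_pos: [0.4732, 0.2393, 0.1153]
orientation: [1.0, -0.025, -0.0, 0.0]
wrist_force: [3.8, 0.1, 2.9]
finger_gap: 0.0006
grip_force: 1.9
t: 14.63
tcp_pos: [0.4732, 0.2396, 0.1273]
orientation: [1.0, -0.025, 0.0, 0.0]
wrist_force: [0.6, -0.3, 0.3]
finger_gap: 0.0004
grip_force: 0.0
```

Contact has ended. I'll back off upward and check.

```bash
python3 -m creep '{"claw":[-1,-1,-1,-1,-1,-1,-1,-1,-1,-1,-1,-1],"dp":[[0,0,-0.3],[0,0,-1],[0,0,-2],[0,0,-3],[0,0,-4.5],[0,0,-6],[0,0,-7.5],[0,0,-9],[0,0,-10],[0,0,-10.5],[0,0,-10.5],[0,0,-10.5]],"turn":[0,0,0,0,0,0,0,0,0,0,0,0]}'
python3 - <<'E'
from h import *
for n in("scene","top"):cv2.imwrite(f"pics/{n}3.png",manip.snapshot(n)[...,::-1])
a=cv2.imread("pics/top3.png")[150:290,130:300];b=cv2.imread("pics/scene3.png")[110:250,240:410]
cv2.imwrite("pics/near3.png",cv2.resize(np.vstack([a,b]),None,fx=2.1,fy=2.1,interpolation=cv2.INTER_CUBIC))
for n in("scene","top"):
    d=cv2.absdiff(cv2.imread(f"pics/{n}1.png"),cv2.imread(f"pics/{n}3.png")).max(2)
    m=cv2.morphologyEx((d>30).astype(np.uint8),2,np.ones((2,2)));cs,_=cv2.findContours(m,0,2);print(n,[cv2.boundingRect(c) for c in cs])
E
```

```text
t: 15.63
tcp_pos: [0.4732, 0.2394, 0.2323]
orientation: [1.0, -0.025, 0.0, 0.0]
wrist_force: [0.0, 0.5, -0.5]
finger_gap: 0.0004
grip_force: 0.0
scene [(337, 147, 2, 2), (301, 139, 2, 2), (340, 137, 2, 2), (325, 131, 2, 3), (336, 124, 2, 2), (317, 121, 2, 2), (218, 111, 2, 2), (272, 48, 2, 2), (212, 48, 2, 3), (269, 46, 2, 2), (266, 44, 2, 2), (263, 42, 2, 2), (297, 35, 2, 2), (249, 29, 2, 2), (250, 26, 2, 2), (251, 16, 7, 9), (207, 16, 2, 2), (264, 13, 32, 22), (260, 10, 3, 3), (257, 8, 2, 2), (251, 4, 4, 3), (234, 3, 2, 2), (245, 0, 4, 3), (236, 0, 2, 2), (233, 0, 2, 2), (225, 0, 5, 14), (204, 0, 15, 18)]
top [(282, 404, 9, 9), (229, 400, 24, 20), (254, 398, 2, 2), (215, 385, 41, 35), (268, 381, 10, 8), (190, 259, 74, 115), (211, 258, 2, 2), (210, 249, 2, 4), (163, 245, 2, 2), (161, 242, 2, 2), (222, 233, 3, 27)]
```

View pics/near3.png

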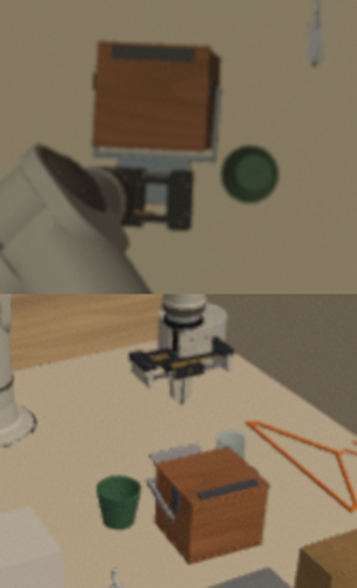

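The lid is shut, the lever is back at rest, and only the arm differs from the earlier pictures. I'll hand it in.

```bash
python3 -c "
from station import manip
print(manip.close_job())"
```

```text
the job is handed in; nothing more can be done
None
```

I pressed the lever to its stop, held the lid fully up for about 4 s and eased it shut at about 0.4 rad/s; the last pictures show the lid shut, the lever back at rest and nothing else moved, and the job is handed in (no verdict was returned).

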